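# Close the filament tubs and start the drying plate

### The arm

A 6-joint arm with a two-finger parallel gripper is mounted at the origin on the work surface. World frame = base frame: x ahead of the robot, y to its left, z up, the work surface at z = 0. Lengths are in mm, angles in rad, forces in N, time in s.
With the tool pointing down it reaches from about 325 to 925 mm from the base axis. Payload 3.1 kg.
Tool frame: the origin (TCP) lies on the centre line of the jaws, within the pads' length; the fingertips stand 25 mm ahead of it and the grasp point (between the pads) lies 6 mm ahead of it; x points along the fingers, z is the direction in which the jaws open and shut, and the axes are right-handed (so a half turn about x gives the same grasp; the last joint's range is limited). The gripper opens to 85 mm and grips with 20 to 120 N. Pads are 22 mm wide; open, the fingers measure 114 mm over their backs; the gripper's body (76 mm by 85 mm) begins 54 mm behind the grasp point. The pads swing forward as they close: fully open they stand 13 mm farther back than shut.
Start: joints at [1.169, 0.217, 1.613, -0, 1.311, -0.112], TCP at [178.581, 598.956, 256.3] pointing down, gripper open.
Joint ranges: [-2.75, 2.75], [-0.78, 2.1], [0.31, 2.55], [-1.13, 4.27], [0.13, 2.63], [-2.58, 2.58]. Speed limits (rad/s): [2.79, 2.79, 3.14, 3.14, 3.14, 3.14].

### API

Orientations are given as a unit quaternion [w, x, y, z].
In Python, from bench import arm, viewer gives the robot as it stands.
- The arm moves only by the shell command python3 -m jog 'ROWS' [FORCE]. ROWS is text: rows parted by semicolons, each of 7 numbers parted by spaces: the shift along the tool's x, y, z in mm, then the turn, a rotation vector about the tool's x, y, z in rad, then the finger opening in mm, from 0 to 85.4. A call has 1 to 12 rows; each row is the pose to reach, as a shift and turn from the pose commanded when the call began, along the tool's axes at that moment; what a row does not reach only later rows make up. A row lasts 1/8 s, in which the tool goes at most 62.5 mm and 10.7 degrees, less where a joint would pass 70% of its speed; a pose out of reach is approached as far as the arm can. A call with a gripper value outside its range is refused whole. The fingers move at their own pace and stop on an object; FORCE is the grip in N (left out, the last holds). Time passes only in rows, so rows that repeat a pose let the fingers close. It gives the time, the measured TCP pose, the force and the opening at its end, in the units of the state.
- arm.read_state(): the state, without advancing time (a new reading comes with each control period).
- viewer.get_image(name): name is "scene" or "side" or "wrist"; returns the picture (400x640x3 uint8, red, green, blue); there is no depth.
- viewer.camera_model(name): a dict with "camera_matrix" (3x3 intrinsics, pixels), "xyz" and "attitude" of the camera in the world. Camera axes: x right, y down, z forward; pixel columns grow to the right and rows downward; lengths in mm; the calibration is good to about 2 mm. A picture is of the moment at which its call begins: read the wrist's pose just before it. camera_model takes no time and is no camera call; for the wrist camera it gives the pose at the moment of the call.
- arm.hand_in(): hands the job in, once; it reports no verdict.
The state is a dict: "clock": time; "qpos": joint angles; "joint_vel": joint speeds; "effort": joint torques, N m; "eef_pos": TCP position; "tool_rot": TCP orientation; "wrist_force": force on the tool from outside, world axes, zero at the start; "torque": the same for the moment, N m; "finger_gap": finger opening in mm.
Only numpy, scipy, OpenCV 4.12 (cv2) and the standard library are available. Lean on these libraries where they do the work, as an engineer would, in place of code of your own. Each camera call takes 0.05 s, during which the arm holds its last target.

### The job

Get the filament tubs ready for drying: put the scraper that was left on the drying plate flat into the tool tray, press the lid of every tub on the bench down until it is fully home, and slide all the tubs across the bench, upright and without lifting them, until each stands wholly on the drying plate. When all that is done, press the start button on the plate's control pod all the way down, and leave the other things on the bench where they are.

Things in the scene. Friction and masses are not known exactly. Their poses are not given: they have to be found in the camera images.
- plate: Drying plate: a flat dark sheet with a bright border, 260 x 260 mm, fixed on the bench and practically flush with it (1 mm, things slide on and off freely). Origin: its centre at bench height; x and y run parallel to its edges. On its +x edge stands a black control pod, 60 mm (x) by 130 mm (y), 22 mm high, centred at plate (163, -20) mm, with the start button on it.
- start_top (a point): Centre of the top face of the round white start button (32 mm across, in a 48 mm round housing on the control pod), about 40 mm above the bench; the tool presses it straight down.
- start (a joint): Travel of the spring start button: 0 released, 0.006 m fully pressed (5 N); it comes back up by itself.
- scraper: Print scraper lying flat: black handle 95 mm long, 26 mm wide, 20 mm high, with a 44 mm wide thin steel blade; 162 mm long in all, 90 g. Origin: underside, near the middle of its length and 20 mm from the handle's centre; x points to the blade (blade end at +95 mm, handle end at -68 mm, handle from -68 to +27 mm); z up.
- tray: Black open tool tray, 230 mm (its x) by 130 mm (its y), 30 mm high, walls 4 mm, fixed to the bench. Origin: centre of its underside; its floor is 4 mm up. Empty at the start.
- tub1: Round grey filament tub, 92 mm across, with a white press-on lid of the same width, about 0.5 kg. Origin: centre of its underside, z up. Top of the lid is 72 mm up when the lid stands fully proud, 62 mm when fully home. May be absent.
- lid1 (a joint): How far the lid of tub1 has been pressed down: about 0 to 0.003 m as found (a black gasket band shows below it), 0.010 m fully home. Stiff: takes 7 N or a little more to move and stays where it is left. Captive: it cannot come off.
- tub2: Round grey filament tub, 92 mm across, with a white press-on lid of the same width, about 0.5 kg. Origin: centre of its underside, z up. Top of the lid is 72 mm up when the lid stands fully proud, 62 mm when fully home. May be absent.
- lid2 (a joint): How far the lid of tub2 has been pressed down: about 0 to 0.003 m as found (a black gasket band shows below it), 0.010 m fully home. Stiff: takes 7 N or a little more to move and stays where it is left. Captive: it cannot come off.
- tub3: Round grey filament tub, 92 mm across, with a white press-on lid of the same width, about 0.5 kg. Origin: centre of its underside, z up. Top of the lid is 72 mm up when the lid stands fully proud, 62 mm when fully home. May be absent.
- lid3 (a joint): How far the lid of tub3 has been pressed down: about 0 to 0.003 m as found (a black gasket band shows below it), 0.010 m fully home. Stiff: takes 7 N or a little more to move and stays where it is left. Captive: it cannot come off.
- tub4: Round grey filament tub, 92 mm across, with a white press-on lid of the same width, about 0.5 kg. Origin: centre of its underside, z up. Top of the lid is 72 mm up when the lid stands fully proud, 62 mm when fully home. May be absent.
- lid4 (a joint): How far the lid of tub4 has been pressed down: about 0 to 0.003 m as found (a black gasket band shows below it), 0.010 m fully home. Stiff: takes 7 N or a little more to move and stays where it is left. Captive: it cannot come off.
- tin: Bystander, not part of the job: round aluminium nozzle tin, 56 mm across, 40 mm high. Origin: centre of its underside.
- glue: Bystander, not part of the job: small glue bottle, 34 mm across, 100 mm high. Origin: centre of its underside.
- reel: Bystander, not part of the job: empty cardboard reel lying flat, 90 mm across, 45 mm high. Origin: centre of its underside.
- case: Bystander, not part of the job: flat black caliper case, 65 x 170 x 22 mm. Origin: centre of its underside.
- spray: Bystander, not part of the job: spray bottle, 64 mm across, 170 mm high. Origin: centre of its underside.
- planter: Bystander, not part of the job: printed white cup, 80 mm across, 70 mm high. Origin: centre of its underside.
- bracket: Bystander, not part of the job: printed grey angle bracket, 70 x 35 mm, 46 mm high. Origin: centre of its underside.

How it is judged (in metres and radians):
On the way, in this order (a step that is already met when the one before it is completed fails the run):
1. the scraper lies in the tray, every lid is fully home and every tub stands wholly on the drying plate (x of scraper in the frame of tray between -0.1 and 0.1 m and y of scraper in the frame of tray between -0.055 and 0.055 m and height (world z) of scraper below 0.02 m and angle between scraper's own z axis and vertical below 0.2 rad and value of joint each of lid1, lid2, lid3, lid4 above 0.008 m and x of tub1 in the frame of plate between -0.088 and 0.088 m and y of tub1 in the frame of plate between -0.088 and 0.088 m and angle between each of tub1, tub2, tub3, tub4's own z axis and vertical below 0.1 rad and x of tub2 in the frame of plate between -0.088 and 0.088 m and y of tub2 in the frame of plate between -0.088 and 0.088 m and x of tub3 in the frame of plate between -0.088 and 0.088 m and y of tub3 in the frame of plate between -0.088 and 0.088 m and x of tub4 in the frame of plate between -0.088 and 0.088 m and y of tub4 in the frame of plate between -0.088 and 0.088 m), for 0.2 s.
2. then the start button is pressed all the way down (value of joint start above 0.005 m), for 0.05 s.
At the end, for the whole second after the job is handed in: Scraper flat in the tray (origin within 100 x 55 mm of its centre, below 20 mm); each lid down over 8 mm; each tub upright, its centre within 88 mm of the plate centre along both plate axes; start button pressed after that and up again; all at rest (all of step 1 and value of joint start below 0.002 m and linear speed of each of scraper, tub1, tub2, tub3, tub4 below 0.02 m/s); the robot touches nothing.
It fails at once if a tub is lifted more than 30 mm or tipped over (height (world z) of any of tub1, tub2, tub3, tub4 above 0.03 m or angle between any of tub1, tub2, tub3, tub4's own z axis and vertical above 0.6 rad).
It fails at once if a bystander is moved more than 50 mm (distance of any of tin, glue, reel, case, spray, planter, bracket from where it was at the start of the episode above 0.05 m).
Of tub1, tub2, tub3, tub4 only 3 to 4 are there at a start; the rules pass over those that are not, and their reading is None.
At some moment in a run one of tub1, tub2, tub3, tub4 may be knocked a few centimetres aside while the robot is not near it.
Once in a run the grip may slacken for a moment while it holds something.
It also fails if it takes over 210 s, if anything falls off the work surface, if the arm or the gripper's body presses on something with over 40 N, if the wrist force passes 120 N, or if a joint passes its speed limit or range.

## Working session

There is one attempt and no reset: what is moved stays moved. The work goes in short steps, Python scripts to look and compute and a shell command to move; the robot and the scene stay as the last step left them, time stands still between calls to the robot, and variables do not carry over. Pictures are saved under pics/ and viewed, and the job is handed in when it is done.

```bash
ls; mkdir -p pics; python3 - <<'E'
from bench import arm, viewer
import cv2
print(arm.read_state())
for n in ["scene","side","wrist"]:
    m=viewer.camera_model(n); print(n,m)
    cv2.imwrite(f"pics/{n}0.png",viewer.get_image(n)[:,:,::-1])
E
```

```text
pics
{'clock': 0.0, 'qpos': array([ 1.16873643e+00,  2.17783442e-01,  1.61492819e+00,  9.20380764e-06,
        1.31126870e+00, -1.12213286e-01]), 'joint_vel': array([ 4.09109923e-04, -1.41525091e-03,  8.41812544e-04, -9.59192119e-04,
        3.98796435e-05,  7.37803971e-04]), 'effort': array([ 1.85444456e-03, -3.96852064e+01, -3.03851295e+01, -8.28842394e-05,
        9.60722129e-03,  4.06696671e-06]), 'eef_pos': array([178.31870372, 598.24340073, 254.95311976]), 'tool_rot': array([ 0.56623618, -0.42297202,  0.56769754,  0.42212647]), 'wrist_force': array([0.08105252, 0.35131768, 0.5043534 ]), 'torque': array([ 0.01404841,  0.00258531, -0.04509534]), 'finger_gap': 85.39593265668044}
scene {'camera_matrix': array([[495.94778414,   0.        , 320.80402507],
       [  0.        , 495.94778414, 195.68977122],
       [  0.        ,   0.        ,   1.        ]]), 'xyz': array([1336.88189458,  413.70820897, 1145.13470267]), 'attitude': array([-0.18911887,  0.50453996,  0.79413096, -0.28112187])}
side {'camera_matrix': array([[399.60197476,   0.        , 320.46318279],
       [  0.        , 399.60197476, 199.54536922],
       [  0.        ,   0.        ,   1.        ]]), 'xyz': array([ 159.2594156 , -434.83162812,  801.27834953]), 'attitude': array([-0.33711472,  0.88840335, -0.28973484,  0.11465978])}
wrist {'camera_matrix': array([[339.10202207,   0.        , 316.13443085],
       [  0.        , 339.10202207, 200.62612856],
       [  0.        ,   0.        ,   1.        ]]), 'xyz': array([112.42609014, 617.79868261, 371.87726201]), 'attitude': array([0.10951721, 0.7942685 , 0.59227234, 0.0797308 ])}
```

View pics/scene0.png

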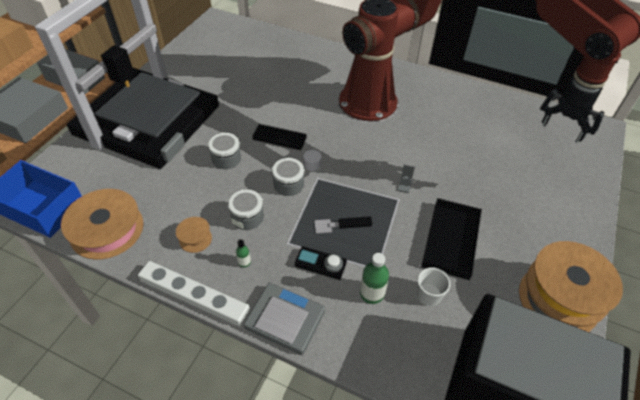

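View pics/side0.png

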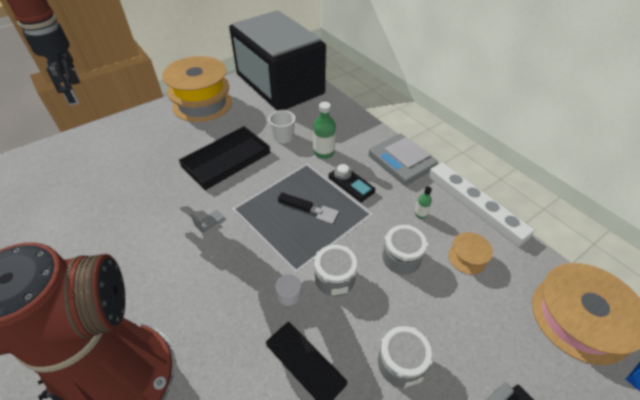

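View pics/wrist0.png

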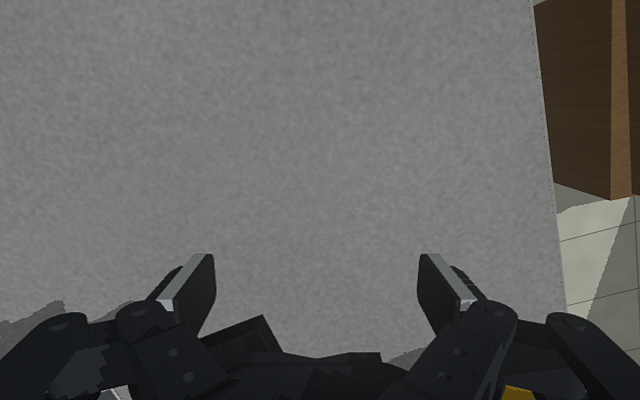

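The scene shows three tubs, with lids at about (224,150), (288,176) and (246,208). The plate is around (345,220) with the scraper on it, the tray is at (452,237), and the button is at (333,263).

```bash
cat > h.py <<'E'
import numpy as np, cv2
from bench import arm, viewer
from scipy.spatial.transform import Rotation as R
def rot(q): return R.from_quat([q[1],q[2],q[3],q[0]]).as_matrix()
def ray(m,u,v,z):
    K=m["camera_matrix"]; d=rot(m["attitude"])@np.linalg.inv(K)@np.array([u,v,1.]); c=m["xyz"]
    return c+d*(z-c[2])/d[2]
def proj(m,p):
    q=rot(m["attitude"]).T@(np.asarray(p,float)-m["xyz"]); k=m["camera_matrix"]@q; return k[:2]/k[2]
def tool(dw): # world shift -> tool shift
    return rot(arm.read_state()["tool_rot"]).T@np.asarray(dw,float)
def big(n,x0,y0,w,h,f,out):
    im=viewer.get_image(n)[:,:,::-1]; cv2.imwrite(out,cv2.resize(im[y0:y0+h,x0:x0+w],None,fx=f,fy=f,interpolation=cv2.INTER_CUBIC)); return im
E
python3 - <<'E'
import cv2
a=cv2.imread('pics/scene0.png');b=cv2.imread('pics/side0.png')
cv2.imwrite('pics/s1.png',cv2.resize(a[120:310,190:490],None,fx=2.66,fy=2.66,interpolation=cv2.INTER_CUBIC))
cv2.imwrite('pics/s2.png',cv2.resize(b[100:400,170:490],None,fx=2,fy=2,interpolation=cv2.INTER_CUBIC))
E
```

```text
(no output)
```

View pics/s1.png

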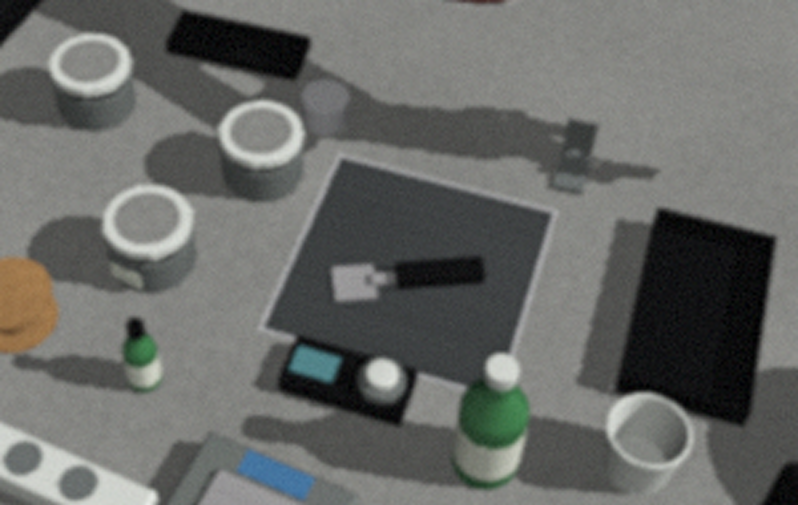

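View pics/s2.png

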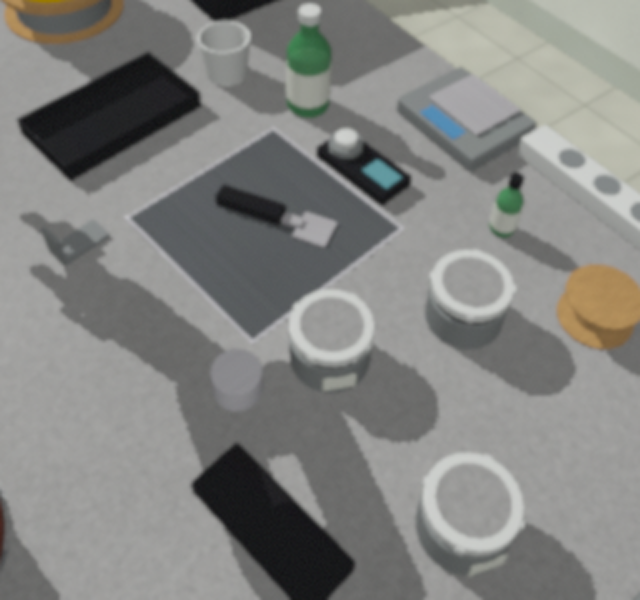

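The crops show the plate corners at (342,157), (554,212), (263,328) in scene, and (272,131), (399,228), (252,337), (129,217) in side. I'll cast rays for the plate, lids, scraper, tray, button and bystanders.

```bash
python3 - <<'E'
from h import *
S=viewer.camera_model("scene");D=viewer.camera_model("side")
s=lambda u,v:(190+u/2.66,120+v/2.66); d=lambda u,v:(170+u/2,100+v/2)
np.set_printoptions(precision=1,suppress=True)
def both(n,a,b,z):
    print(n,z,ray(S,*s(*a),z)[:2] if a else '', ray(D,*d(*b),z)[:2] if b else '')
both('cNear',(342,157),(252,337),1);both('c2',(554,212),(129,217),1);both('c3',(263,328),(399,228),1);both('c4',None,(272,131),1)
both('trayA',(658,211),None,30);both('trayB',(775,237),(150,55),30);both('trayC',(748,424),(199,97),30);both('trayD',(618,392),(72,175),30);both('trayA2',(658,211),(20,123),30)
both('btn',(383,371),(346,135),40)
both('hEnd',(483,270),(218,196),18);both('blEnd',(334,285),(330,235),2);both('neck',(395,276),(285,215),12)
both('tin',(326,92),(238,366),40);both('glue',(136,324),(516,180),100);both('caseA',(182,12),None,22);both('case2',(309,38),(238,446),22);both('caseC',(298,78),None,22);both('reel',(15,290),(603,296),45)
both('spray',(502,362),(310,14),170);both('plant',(650,424),(224,40),70);both('brk',(575,185),(93,232),3);both('brk',(580,122),(60,225),46)
for nm,m,f in(('scene',S,0),('side',D,0)):
    im=cv2.imread(f'pics/{nm}0.png').astype(int)
    hsv=cv2.cvtColor(im.astype(np.uint8),cv2.COLOR_BGR2HSV)
    mask=((hsv[...,2]>185)&(hsv[...,1]<30)).astype(np.uint8)
    cs,_=cv2.findContours(mask,cv2.RETR_EXTERNAL,cv2.CHAIN_APPROX_NONE)
    for c in cs:
        if cv2.contourArea(c)>300 :
            (u,v),_r=cv2.minEnclosingCircle(c); h=cv2.convexHull(c)
            # cast hull to plane z=71, fit circle
            P=np.array([ray(m,*q[0],70)[:2] for q in h]); (x,y),r=cv2.minEnclosingCircle(P.astype(np.float32))
            if r<80: print(nm,(u,v),cv2.contourArea(c),'world',x,y,'r',r)
E
```

```text
cNear 1 [412.   -0.1] [413.9  -3.5]
c2 1 [383.7 249.1] [385.7 243. ]
c3 1 [663.2  26. ] [660.7  20.7]
c4 1  [631.5 267.4]
trayA 30 [357.2 356. ] 
trayB 30 [337.5 481. ] [559.3 490.4]
trayC 30 [578.2 510.5] [569.3 363. ]
trayD 30 [597.7 385.5] [351.3 327.6]
trayA2 30 [357.2 356. ] [336.3 462.7]
btn 40 [680.7 168.9] [686.4 167.1]
hEnd 18 [506.4 209.3] [492.8 192.4]
blEnd 2 [582.   69.6] [580.2  63.5]
neck 12 [549.9 126.2] [548.1 118.1]
tin 40 [359.8 -45.6] [369.1 -45.7]
glue 100 [769.3 -51.5] [762.4 -61.5]
caseA 22 [ 296.2 -275. ] 
case2 22 [ 269.4 -111.6] [ 323.2 -113.9]
caseC 22 [337.4 -93.2] 
reel 45 [ 756.2 -208.5] [ 756.4 -218.8]
spray 170 [704.9 287.9] [702.4 275. ]
plant 70 [644.7 424. ] [645.3 409.7]
brk 3 [337.3 258. ] [335.6 245.9]
brk 46 [282.3 238.8] [298.4 242.9]
scene (245.09375, 201.5) 618.0 world 633.1336059570312 -121.99143981933594 r 46.91691207885742
scene (288.0, 168.5) 508.5 world 472.05804443359375 -70.58062744140625 r 47.03569793701172
scene (223.5, 143.5) 451.5 world 459.7908630371094 -298.2353210449219 r 47.54039001464844
side (406.0, 350.5) 1821.0 world 458.75653076171875 -303.3713073730469 r 46.53567123413086
side (335.3292541503906, 261.5) 1113.0 world 470.7490234375 -77.0774917602539 r 46.46249771118164
side (406.0, 240.0) 988.5 world 633.890380859375 -124.23388671875 r 47.110939025878906
side (578.0, 223.0) 354.0 world 994.011962890625 -325.27581787109375 r 48.710723876953125
side (489.5, 162.0) 323.0 world 997.173095703125 -71.25222778320312 r 50.84122085571289
side (402.5, 123.5) 522.0 world 925.2119140625 188.41790771484375 r 65.47293090820312
```

```bash
python3 - <<'E'
from h import *
np.set_printoptions(precision=3,suppress=True)
s=arm.read_state();print(rot(s["tool_rot"])); W=viewer.camera_model("wrist");print(rot(W["attitude"]),W["xyz"]-s["eef_pos"])
print(tool([535-178,150-598,40]))
E
```

```text
[[-0.001 -0.958  0.286]
 [-0.002  0.286  0.958]
 [-1.     0.    -0.002]]
[[ 0.286  0.923  0.256]
 [ 0.958 -0.275 -0.079]
 [-0.003  0.268 -0.963]] [-65.904  19.445 116.795]
[ -39.519 -470.145 -327.346]
```

```bash
python3 -m jog '-40 -470 -327 0.73 0 0 70; -40 -470 -327 0.73 0 0 70; -40 -470 -327 0.73 0 0 70; -40 -470 -327 0.73 0 0 70; -40 -470 -327 0.73 0 0 70; -40 -470 -327 0.73 0 0 70; -40 -470 -327 0.73 0 0 70; -40 -470 -327 0.73 0 0 70; -40 -470 -327 0.73 0 0 70; -40 -470 -327 0.73 0 0 70; -40 -470 -327 0.73 0 0 70; -40 -470 -327 0.73 0 0 70'
python3 - <<'E'
from h import *
print(arm.read_state()["qpos"])
big("wrist",0,0,640,400,1,"pics/w1.png")
E
```

```text
clock: 1.65
eef_pos: [534.4, 152.6, 295.8]
tool_rot: [0.68, -0.193, 0.681, 0.193]
wrist_force: [-0.7, 0.3, -0.1]
finger_gap: 70.2
[ 1.51420243e-01  3.97052915e-02  1.73539309e+00  7.14194511e-04
  1.36789802e+00 -4.01326151e-01]
```

View pics/w1.png

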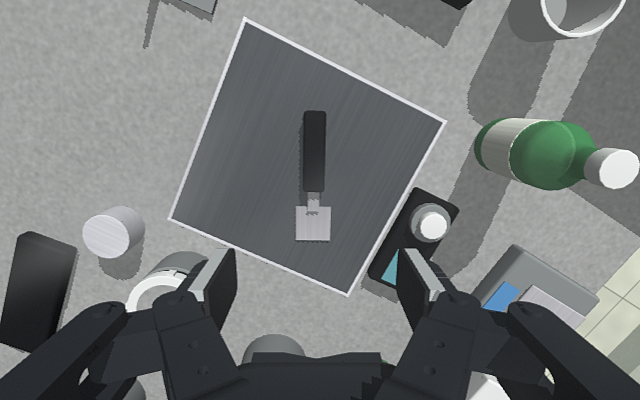

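Wrist view: plate corners are at (245,18), (446,123), (348,295), (169,219). The handle spans (314,111) to (314,192), the blade end is at (313,241), and the button is at (431,222).

```bash
python3 - <<'E'
from h import *
np.set_printoptions(precision=1,suppress=True)
W=viewer.camera_model("wrist")
im=cv2.imread('pics/w1.png');g=cv2.cvtColor(im,cv2.COLOR_BGR2GRAY)
# handle: dark inside roi
roi=np.zeros_like(g);roi[95:200,290:340]=1
m=((g<45)&(roi>0)).astype(np.uint8)
c=max(cv2.findContours(m,cv2.RETR_EXTERNAL,cv2.CHAIN_APPROX_NONE)[0],key=cv2.contourArea)
P=np.array([ray(W,*q[0],20)[:2] for q in c],np.float32); print('handle',cv2.minAreaRect(P)); 
m=((g>130)).astype(np.uint8);m[:195]=0;m[250:]=0;m[:,:285]=0;m[:,340:]=0
c=max(cv2.findContours(m,cv2.RETR_EXTERNAL,cv2.CHAIN_APPROX_NONE)[0],key=cv2.contourArea)
P=np.array([ray(W,*q[0],3)[:2] for q in c],np.float32); print('blade',cv2.minAreaRect(P))
C=[ray(W,u,v,1)[:2] for u,v in((245,18),(446,123),(348,295),(169,219))];C=np.array(C)
print(C,C.mean(0),np.linalg.norm(C-np.roll(C,1,0),axis=1)); print('btn',ray(W,431,222,40))
print(np.arctan2(*(C[1]-C[0])[::-1]),np.arctan2(*(C[2]-C[3])[::-1]))
E
```

```text
handle ((516.6934814453125, 173.60092163085938), (24.684608459472656, 72.1910171508789), 30.203441619873047)
blade ((567.5068359375, 89.39968872070312), (43.586116790771484, 54.959617614746094), 30.781044006347656)
[[382.3 248.3]
 [638.5 274.5]
 [665.1  21.5]
 [410.3  -7.3]] [524.1 134.3] [257.2 257.6 254.4 256.4]
btn [679.1 169.9  40. ]
0.10193848991701766 0.11264843300802856
```

```bash
python3 - <<'E'
from h import *
np.set_printoptions(precision=3,suppress=True)
s=arm.read_state();A=rot(s["tool_rot"]);print(A,np.arctan2(A[1,2],A[0,2]));print(s["eef_pos"],tool(np.array([525,162,31])-s["eef_pos"]))
E
```

```text
[[-0.001 -0.525  0.851]
 [ 0.     0.851  0.525]
 [-1.     0.001 -0.001]] 0.5531587913651692
[534.379 152.715 295.883] [264.898  12.584  -2.88 ]
```

```bash
python3 -m jog '60 13 -3 0.026 0 0 52; 120 13 -3 0.026 0 0 52; 180 13 -3 0.026 0 0 52; 230 13 -3 0.026 0 0 52; 255 13 -3 0.026 0 0 52; 265 13 -3 0.026 0 0 52; 265 13 -3 0.026 0 0 52; 265 13 -3 0.026 0 0 52'; python3 -m jog '0 0 0 0 0 0 10; 0 0 0 0 0 0 10; 0 0 0 0 0 0 10; 0 0 0 0 0 0 10; 0 0 0 0 0 0 10; 0 0 0 0 0 0 10' 60
python3 - <<'E'
from h import *
big("wrist",0,0,640,400,1,"pics/w2.png")
E
```

```text
clock: 2.7
eef_pos: [527.6, 161.4, 33.0]
tool_rot: [0.684, -0.184, 0.682, 0.184]
wrist_force: [0.9, 0.2, 0.6]
finger_gap: 52.0
clock: 3.45
eef_pos: [527.6, 161.0, 32.9]
tool_rot: [0.684, -0.183, 0.682, 0.183]
wrist_force: [-0.5, -0.7, 6.5]
finger_gap: 24.2
```

View pics/w2.png

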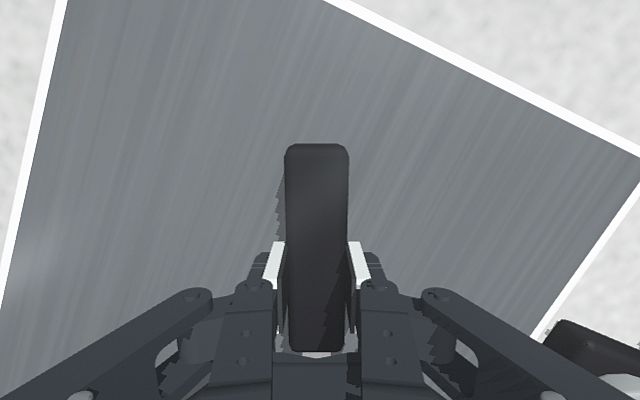

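The handle is held (gap 24.2 mm). I'll lift, turn the blade to the +x direction and move over the tray.

```bash
python3 - <<'E'
from h import *
print(tool([-70,215,100]))
E
python3 -m jog '-50 0 0 0 0 0 10; -100 0 0 0 0 0 10; -100 0 0 0 0 0 10'
```

```text
[-100.06829463  221.04991755   47.4159294 ]
clock: 3.88
eef_pos: [530.1, 161.4, 136.4]
tool_rot: [0.687, -0.184, 0.679, 0.183]
wrist_force: [-0.0, 0.9, -1.1]
finger_gap: 24.0
```

```bash
python3 -m jog '0 221 47 -1.16 0 0 10; 0 221 47 -1.16 0 0 10; 0 221 47 -1.16 0 0 10; 0 221 47 -1.16 0 0 10; 0 221 47 -1.16 0 0 10; 0 221 47 -1.16 0 0 10; 0 221 47 -1.16 0 0 10; 0 221 47 -1.16 0 0 10;0 221 47 -1.16 0 0 10'
python3 - <<'E'
from h import *
big("wrist",0,0,640,400,1,"pics/w3.png")
big("scene",300,120,240,180,3,"pics/s3.png")
E
```

```text
clock: 5.0
eef_pos: [456.0, 375.2, 130.9]
tool_rot: [0.471, -0.527, 0.471, 0.527]
wrist_force: [-0.0, 0.0, -1.0]
finger_gap: 24.5
```

View pics/w3.png

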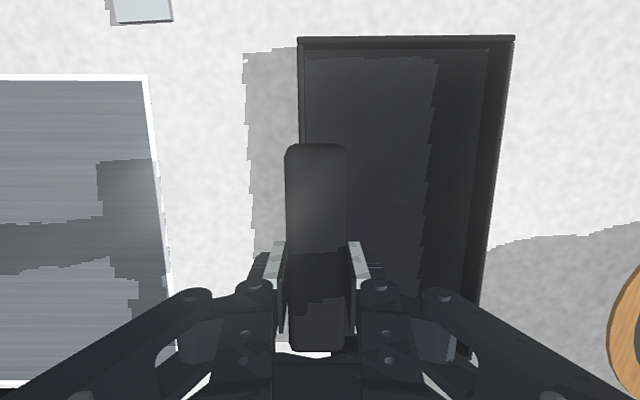

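View pics/s3.png

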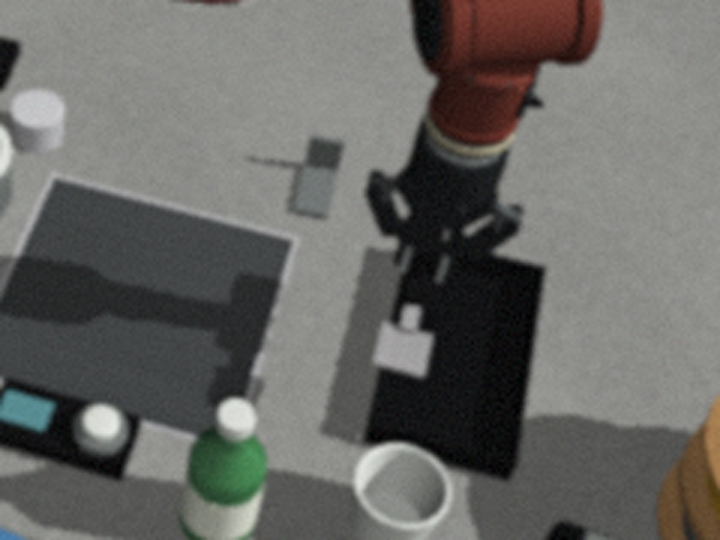

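In the wrist view the tray's rear rim corners are at (298,37) and (514,37), and the scraper is well aligned with the tray.

```bash
python3 - <<'E'
from h import *
np.set_printoptions(precision=2,suppress=True)
W=viewer.camera_model("wrist");s=arm.read_state();A=rot(s["tool_rot"]);a=np.arctan2(A[1,2],A[0,2])
p=ray(W,298,37,30)[:2];q=ray(W,514,37,30)[:2]; print(p,q,np.linalg.norm(q-p))
th=np.arctan2(*(q-p)[::-1]);print('tray y ang',th,'tool z ang',a)
x=np.array([np.sin(th),-np.cos(th)]); c=(p+q)/2+x*115; print('centre',c,x)
sx=np.array([np.sin(a),-np.cos(a)])
tcp=c-13.5*x-sx*14; print('tcp target',tcp, tool([*(tcp-s["eef_pos"][:2]),0]), s["eef_pos"])
E
```

```text
[350.02 352.33] [335.73 478.54] 127.01730322893357
tray y ang 1.683611669624891 tool z ang 1.6837297077152715
centre [457.14 428.38] [0.99 0.11]
tcp target [429.82 425.28] [-0.   20.53 52.56] [456.15 375.37 131.2 ]
```

```bash
python3 -m jog '0 20 53 0 0 0 10; 0 20 53 0 0 0 10; 40 20 53 0 0 0 10; 75 20 53 0 0 0 10; 88 20 53 0 0 0 10; 92 20 53 0 0 0 10; 92 20 53 0 0 0 10; 92 20 53 0 0 0 10'
```

```text
clock: 6.1
eef_pos: [431.4, 426.8, 41.0]
tool_rot: [-0.472, 0.528, -0.47, -0.527]
wrist_force: [0.2, 0.6, -0.8]
finger_gap: 24.6
```

```bash
python3 -m jog '3 0 0 0 0 0 10; 3 0 0 0 0 0 10; 3 0 0 0 0 0 45; 3 0 0 0 0 0 45; 3 0 0 0 0 0 45; 3 0 0 0 0 0 45; -30 0 0 0 0 0 45; -90 0 0 0 0 0 45; -150 0 0 0 0 0 45;-200 0 0 0 0 0 45; -200 0 0 0 0 0 45'
python3 - <<'E'
from h import *
big("wrist",0,0,640,400,1,"pics/w4.png")
E
```

```text
clock: 7.48
eef_pos: [433.1, 428.3, 246.3]
tool_rot: [-0.475, 0.529, -0.466, -0.527]
wrist_force: [-0.1, 0.2, -0.5]
finger_gap: 44.9
```

View pics/w4.png

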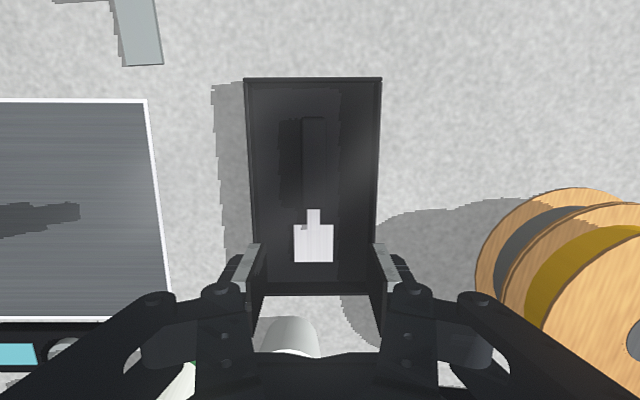

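The scraper lies flat in the middle of the tray, with the blade at (313,240). Next is tub B, near (471,-74).

```bash
python3 - <<'E'
from h import *
s=arm.read_state();print(tool(np.array([471,-76,180])-s["eef_pos"]))
E
```

```text
[  60.8808336    18.45441706 -504.4743785 ]
```

```bash
python3 -m jog '0 18 -504 1.63 0 0 0; 0 18 -504 1.63 0 0 0; 0 18 -504 1.63 0 0 0; 0 18 -504 1.63 0 0 0; 0 18 -504 1.63 0 0 0; 0 18 -504 1.63 0 0 0; 0 18 -504 1.63 0 0 0; 0 18 -504 1.63 0 0 0; 30 18 -504 1.63 0 0 0; 61 18 -504 1.63 0 0 0; 61 18 -504 1.63 0 0 0; 61 18 -504 1.63 0 0 0' 60
python3 - <<'E'
from h import *
big("wrist",0,0,640,400,1,"pics/w5.png")
for n in("scene","side"):cv2.imwrite(f"pics/{n}5.png",viewer.get_image(n)[:,:,::-1])
A=rot(arm.read_state()["tool_rot"]);print(A)
E
```

```text
clock: 9.02
eef_pos: [469.5, -76.5, 178.1]
tool_rot: [0.706, -0.019, 0.707, 0.02]
wrist_force: [0.0, 0.9, 0.4]
finger_gap: -0.1
[[ 2.45330657e-03 -5.57094110e-02  9.98444011e-01]
 [-7.91476547e-04  9.98446595e-01  5.57114999e-02]
 [-9.99996677e-01 -9.26922407e-04  2.40540290e-03]]
```

View pics/w5.png

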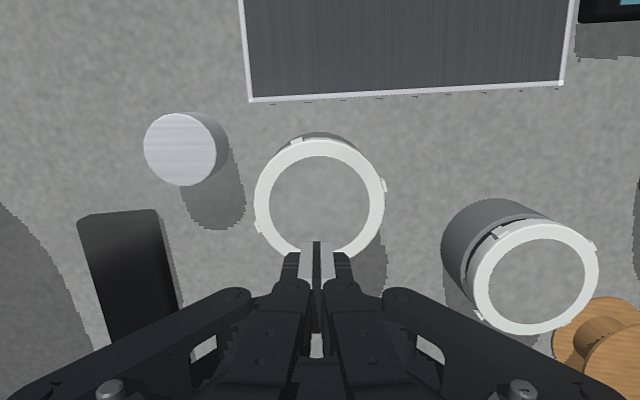

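View pics/scene5.png

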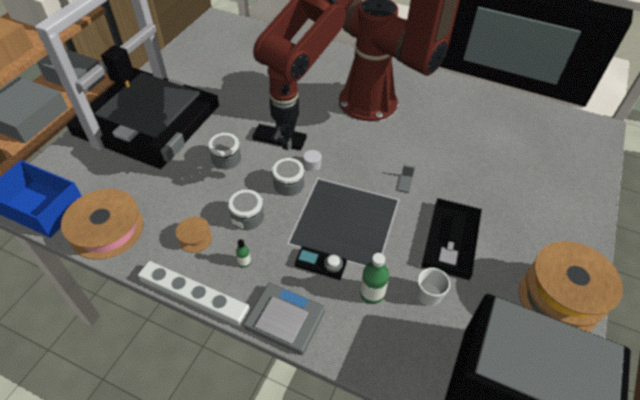

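The wrist view shows tub B's lid ring centred near (320,198) and tub A's near (535,278).

```bash
python3 - <<'E'
from h import *
W=viewer.camera_model("wrist");im=cv2.imread('pics/w5.png');hsv=cv2.cvtColor(im,cv2.COLOR_BGR2HSV)
m=((hsv[...,2]>175)&(hsv[...,1]<30)).astype(np.uint8);m[:110]=0
for c in cv2.findContours(m,cv2.RETR_EXTERNAL,cv2.CHAIN_APPROX_NONE)[0]:
    if cv2.contourArea(c)>800:
        P=np.array([ray(W,*q[0],70)[:2] for q in cv2.convexHull(c)],np.float32);print(cv2.minEnclosingCircle(P))
print(arm.read_state()["eef_pos"],ray(W,320,138,70),ray(W,255,200,70),ray(W,385,200,70))
E
```

```text
((633.5221557617188, -123.00147247314453), 51.36988830566406)
((471.85205078125, -75.15304565429688), 48.03937530517578)
((376.9776306152344, -42.44845199584961), 23.9423885345459)
[470.71933036 -76.7791176  179.67794331] [470.00865711 -29.44474184  70.        ] [427.54273862 -74.28494593  70.        ] [517.50990214 -69.3198629   70.        ]
```

```bash
python3 -m jog '50 1 1 0 0 0 0; 80 1 1 0 0 0 0; 88 1 1 0 0 0 0; 92 1 1 0 0 0 0; 95 1 1 0 0 0 0; 95 1 1 0 0 0 0'
```

```text
clock: 9.93
eef_pos: [470.4, -75.3, 86.2]
tool_rot: [0.706, -0.019, 0.708, 0.02]
wrist_force: [-8.8, 3.1, 13.5]
finger_gap: 0.3
```

```bash
python3 -m jog '3 0 0 0 0 0 0; 3 0 0 0 0 0 0;3 0 0 0 0 0 0'
```

```text
clock: 10.3
eef_pos: [470.5, -75.3, 85.5]
tool_rot: [0.705, -0.019, 0.708, 0.02]
wrist_force: [-13.7, 4.7, 29.5]
finger_gap: -0.0
```

The lid is home: the force rose to 29 N with the tips barely moving, about 61 mm up. Next I'll go behind the tub and push it with the fingers open as a cradle.

```bash
python3 -m jog '-45 0 1 0 0 0 20; -60 -40 1 0 0 0 60; -60 -75 1 0 0 0 60; -60 -75 1 0 0 0 60; -10 -75 1 0 0 0 60; 40 -75 1 0 0 0 60; 52 -75 1 0 0 0 60; 52 -75 1 0 0 0 60'
python3 - <<'E'
from h import *
big("side",0,0,640,400,1,"pics/d6.png")
E
```

```text
clock: 11.3
eef_pos: [475.8, -150.0, 28.4]
tool_rot: [0.707, -0.019, 0.707, 0.02]
wrist_force: [-0.1, -0.6, 0.0]
finger_gap: 60.0
```

View pics/d6.png

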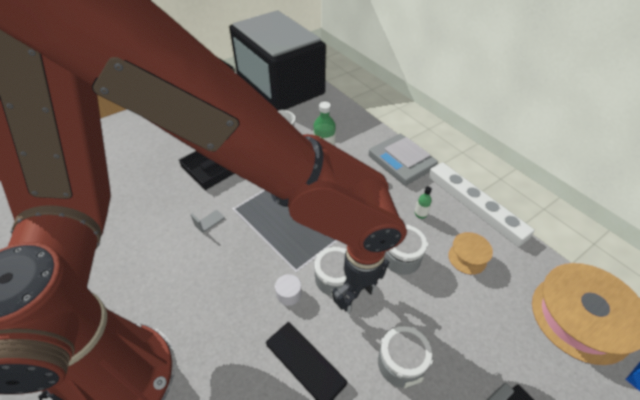

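```bash
python3 -m jog '-4 15 0 0 0 0 60; -4 25 0 0 0 0 60; -4 40 0 0 0 0 60; -4 60 0 0 0 0 60; -4 80 0 0 0 0 60; -4 100 0 0 0 0 60; -4 120 0 0 0 0 60; -4 140 0 0 0 0 60; -4 155 0 0 0 0 60; -4 165 0 0 0 0 60; -4 170 0 0 0 0 60; -4 170 0 0 0 0 60'
python3 - <<'E'
from h import *
big("scene",180,100,320,220,2.4,"pics/s7.png")
big("wrist",0,0,640,400,1,"pics/w7.png")
E
```

```text
clock: 12.85
eef_pos: [466.3, 19.6, 32.1]
tool_rot: [0.707, -0.019, 0.707, 0.02]
wrist_force: [0.8, -0.7, 1.0]
finger_gap: 60.1
```

View pics/s7.png

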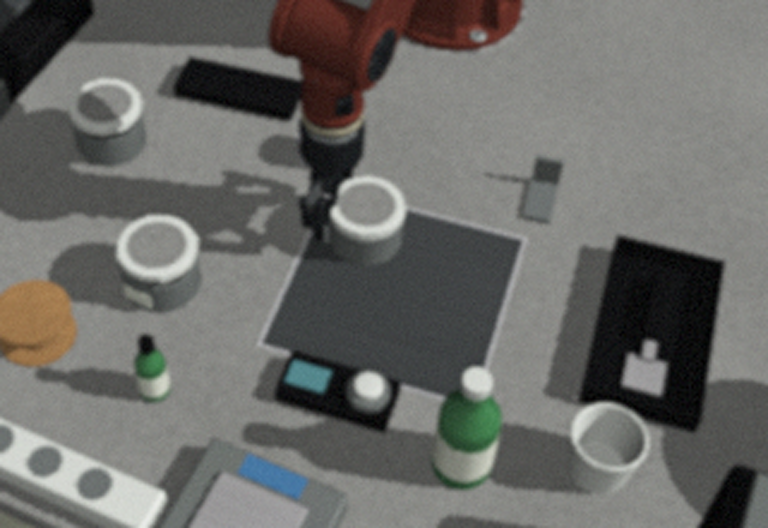

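View pics/w7.png

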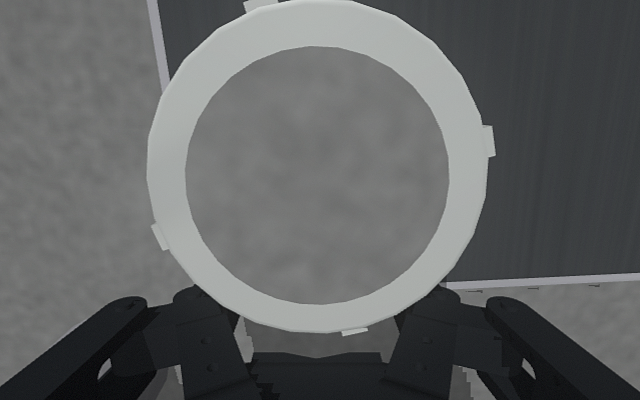

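The tub is nested between the fingers and sliding onto the plate. I'll carry on.

```bash
python3 -m jog '0 10 0 0 0 0 60; 0 30 0 0 0 0 60; 0 50 0 0 0 0 60; 0 70 0 0 0 0 60; 0 90 0 0 0 0 60; 0 105 0 0 0 0 60; 0 115 0 0 0 0 60; 0 120 0 0 0 0 60; 0 120 0 0 0 0 60; 0 110 0 0 0 0 60; -60 100 0 0 0 0 60; -120 100 0 0 0 0 40'
python3 - <<'E'
from h import *
big("wrist",0,0,640,400,1,"pics/w8.png")
W=viewer.camera_model("wrist");print(arm.read_state()["eef_pos"])
E
```

```text
clock: 14.45
eef_pos: [459.6, 117.7, 152.0]
tool_rot: [0.705, -0.019, 0.708, 0.019]
wrist_force: [1.1, 0.5, 0.4]
finger_gap: 43.1
[465.96849482 118.79771442 161.62550372]
```

View pics/w8.png

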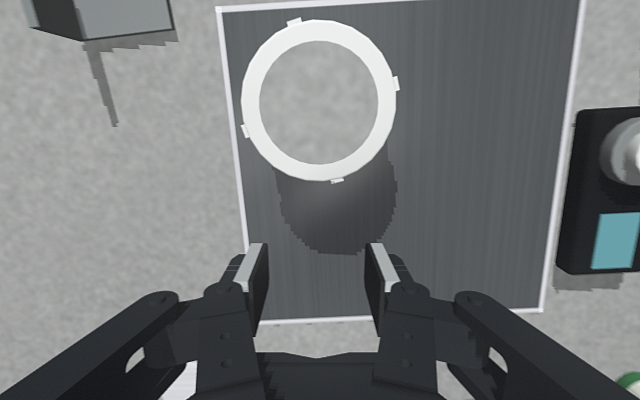

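```bash
python3 - <<'E'
from h import *
W=viewer.camera_model("wrist");p=ray(W,320,100,62);print(p)
c,s=np.cos(.107),np.sin(.107);d=p[:2]-[524,134];print('local',c*d[0]+s*d[1],-s*d[0]+c*d[1])
st=arm.read_state();print(tool(np.array([633.5,-123,150])-st["eef_pos"]))
E
```

```text
[464.89248841 190.20896831  62.        ]
local -52.76658356989652 62.19994938473641
[  13.27873568 -250.4528598   154.15943844]
```

```bash
python3 -m jog '0 -60 37 -0.06 0 0 0; 0 -110 68 -0.118 0 0 0; 0 -160 98 -0.118 0 0 0; 0 -210 129 -0.118 0 0 0; 5 -250 154 -0.118 0 0 0; 13 -250 154 -0.118 0 0 0; 13 -250 154 -0.118 0 0 0; 13 -250 154 -0.118 0 0 0'
python3 - <<'E'
from h import *
st=arm.read_state();print(st["eef_pos"])
big("wrist",0,0,640,400,1,"pics/w9.png")
W=viewer.camera_model("wrist");im=cv2.imread('pics/w9.png');hsv=cv2.cvtColor(im,cv2.COLOR_BGR2HSV)
m=((hsv[...,2]>175)&(hsv[...,1]<30)).astype(np.uint8)
for c in cv2.findContours(m,cv2.RETR_EXTERNAL,cv2.CHAIN_APPROX_NONE)[0]:
    if cv2.contourArea(c)>800:
        P=np.array([ray(W,*q[0],70)[:2] for q in cv2.convexHull(c)],np.float32);print(cv2.minEnclosingCircle(P))
E
```

```text
clock: 15.5
eef_pos: [627.3, -121.0, 138.7]
tool_rot: [0.704, -0.061, 0.705, 0.062]
wrist_force: [0.9, -0.0, -0.5]
finger_gap: -0.0
[ 627.33818834 -120.99030873  138.73818933]
((633.1279296875, -124.34371948242188), 47.85176467895508)
```

View pics/w9.png

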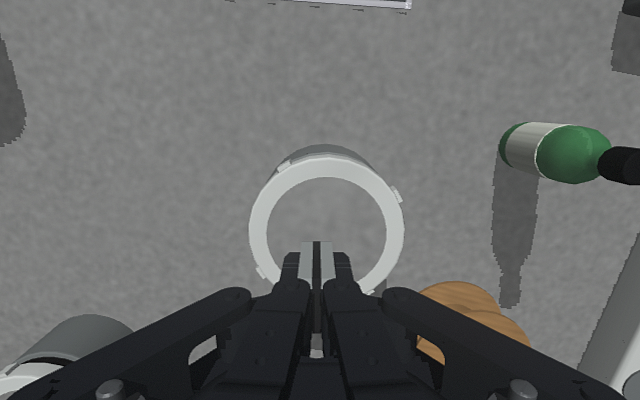

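```bash
python3 -m jog '20 -4 5 0 0 0 0; 40 -4 5 0 0 0 0; 47 -4 5 0 0 0 0; 51 -4 5 0 0 0 0; 54 -4 5 0 0 0 0; 57 -4 5 0 0 0 0; 57 -4 5 0 0 0 0;57 -4 5 0 0 0 0'
```

```text
clock: 16.55
eef_pos: [633.9, -124.8, 86.1]
tool_rot: [0.704, -0.061, 0.705, 0.062]
wrist_force: [-9.3, 3.1, 21.4]
finger_gap: -0.4
```

```bash
python3 -m jog '3 0 0 0 0 0 0; 3 0 0 0 0 0 0'; python3 -m jog '-45 0 0 0 0 0 20; -60 -40 0 0 0 0 60; -60 -75 0 0 0 0 60; -60 -75 0 0 0 0 60; -10 -75 0 0 0 0 60; 30 -75 0 0 0 0 60; 48 -75 0 0 0 0 60; 48 -75 0 0 0 0 60'
```

```text
clock: 16.8
eef_pos: [634.1, -124.8, 85.6]
tool_rot: [0.703, -0.061, 0.706, 0.062]
wrist_force: [-13.2, 5.0, 31.0]
finger_gap: -0.2
clock: 17.8
eef_pos: [645.2, -197.7, 28.9]
tool_rot: [0.703, -0.06, 0.706, 0.062]
wrist_force: [-0.1, -0.8, -0.5]
finger_gap: 60.0
```

```bash
python3 -m jog '-3 15 0 0 0 0 60; -3 25 0 0 0 0 60; -3 40 0 0 0 0 60; -3 60 0 0 0 0 60; -3 80 0 0 0 0 60; -3 100 0 0 0 0 60; -3 120 0 0 0 0 60; -3 140 0 0 0 0 60; -3 160 0 0 0 0 60; -3 180 0 0 0 0 60; -3 195 0 0 0 0 60; -3 200 0 0 0 0 60'
python3 - <<'E'
from h import *
im=big("scene",180,100,320,220,2.4,"pics/s10.png")
E
```

```text
clock: 19.3
eef_pos: [611.1, -0.4, 33.2]
tool_rot: [0.703, -0.061, 0.705, 0.062]
wrist_force: [-0.1, -2.4, 0.1]
finger_gap: 60.0
```

View pics/s10.png

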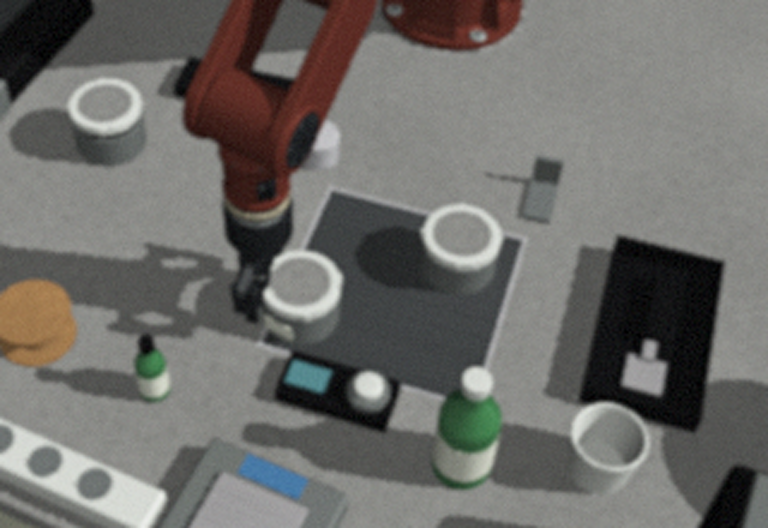

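Tub A is nested and still clear of the pod. I'll carry on.

```bash
python3 -m jog '0 10 0 0 0 0 60; 0 30 0 0 0 0 60; 0 50 0 0 0 0 60; 0 70 0 0 0 0 60; 0 90 0 0 0 0 60; 0 110 0 0 0 0 60; 0 130 0 0 0 0 60; 0 143 0 0 0 0 60; 0 150 0 0 0 0 60; 0 140 0 0 0 0 60; -60 130 0 0 0 0 60; -120 130 0 0 0 0 40'
python3 - <<'E'
from h import *
W=viewer.camera_model("wrist");st=arm.read_state();print(st["eef_pos"])
big("wrist",0,0,640,400,1,"pics/w11.png")
im=cv2.imread('pics/w11.png');hsv=cv2.cvtColor(im,cv2.COLOR_BGR2HSV)
m=((hsv[...,2]>175)&(hsv[...,1]<30)).astype(np.uint8)
for c in cv2.findContours(m,cv2.RETR_EXTERNAL,cv2.CHAIN_APPROX_NONE)[0]:
    if cv2.contourArea(c)>800:
        P=np.array([ray(W,*q[0],62)[:2] for q in cv2.convexHull(c)],np.float32);(p,r)=cv2.minEnclosingCircle(P)
        cc,s=np.cos(.107),np.sin(.107);d=np.array(p)-[524,134];print(p,r,'local',cc*d[0]+s*d[1],-s*d[0]+cc*d[1])
E
```

```text
clock: 20.85
eef_pos: [589.3, 124.4, 153.9]
tool_rot: [0.703, -0.06, 0.706, 0.06]
wrist_force: [1.3, 0.1, -0.2]
finger_gap: 42.7
[589.2738344  124.44481033 153.92949833]
(397.2303161621094, -10.588855743408203) 42.37784957885742 local -141.48618608868168 -130.22345830005358
(673.6266479492188, 170.23117065429688) 15.584371566772461 local 152.64026913614245 20.044444156579306
(577.4299926757812, 192.0690460205078) 47.70275115966797 local 59.32596291697712 52.030840345312015
(630.0740356445312, 166.70883178710938) 89.72770690917969 local 108.96056448128998 21.19349198960263
(460.85736083984375, 127.81733703613281) 102.01420593261719 local -63.441807175262106 0.5960736291215287
```

View pics/w11.png

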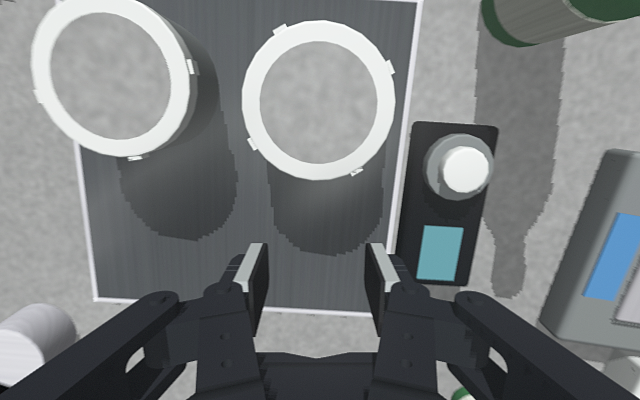

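```bash
python3 - <<'E'
from h import *
st=arm.read_state();print(st["eef_pos"],tool(np.array([459,-310,150])-st["eef_pos"]))
E
```

```text
[595.54205513 125.4724327  164.98964604] [  12.37546581 -405.79782718 -208.99673025]
```

```bash
python3 -m jog '0 -50 -26 0.1 0 0 0; 0 -100 -52 0.2 0 0 0; 0 -150 -77 0.357 0 0 0; 0 -200 -103 0.357 0 0 0; 0 -250 -129 0.357 0 0 0; 0 -300 -154 0.357 0 0 0; 0 -350 -180 0.357 0 0 0; 5 -390 -201 0.357 0 0 0; 12 -406 -209 0.357 0 0 0; 12 -406 -209 0.357 0 0 0; 12 -406 -209 0.357 0 0 0'
python3 - <<'E'
from h import *
st=arm.read_state();print(st["eef_pos"])
W=viewer.camera_model("wrist");big("wrist",0,0,640,400,1,"pics/w12.png")
im=cv2.imread('pics/w12.png');hsv=cv2.cvtColor(im,cv2.COLOR_BGR2HSV)
m=((hsv[...,2]>175)&(hsv[...,1]<30)).astype(np.uint8)
for c in cv2.findContours(m,cv2.RETR_EXTERNAL,cv2.CHAIN_APPROX_NONE)[0]:
    if cv2.contourArea(c)>800:
        P=np.array([ray(W,*q[0],70)[:2] for q in cv2.convexHull(c)],np.float32);print(cv2.minEnclosingCircle(P))
E
```

```text
clock: 22.28
eef_pos: [454.3, -308.7, 142.0]
tool_rot: [0.704, 0.065, 0.704, -0.064]
wrist_force: [0.4, 0.5, 0.2]
finger_gap: -0.2
[ 454.28505098 -308.72646471  141.95444018]
((459.2513732910156, -302.5934753417969), 47.6243782043457)
```

View pics/w12.png

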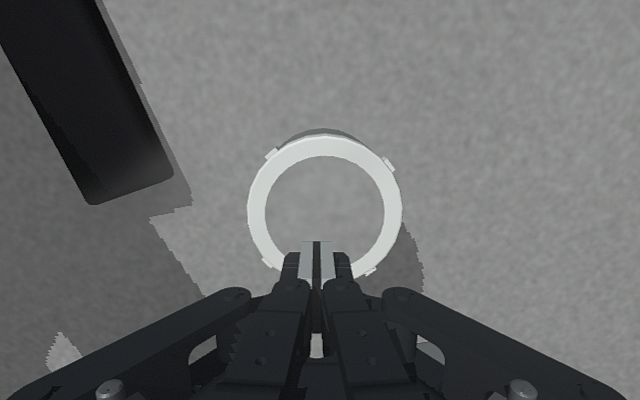

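```bash
python3 -m jog '20 7 4 0 0 0 0; 40 7 4 0 0 0 0; 50 7 4 0 0 0 0; 54 7 4 0 0 0 0; 58 7 4 0 0 0 0; 61 7 4 0 0 0 0; 63 7 4 0 0 0 0;63 7 4 0 0 0 0'; python3 -m jog '-45 0 0 0 0 0 20; -60 -40 0 0 0 0 60; -60 -75 0 0 0 0 60; -60 -75 0 0 0 0 60; -10 -75 0 0 0 0 60; 30 -75 0 0 0 0 60; 45 -75 0 0 0 0 60; 45 -75 0 0 0 0 60'
```

```text
clock: 23.32
eef_pos: [459.9, -302.0, 85.5]
tool_rot: [0.703, 0.066, 0.706, -0.063]
wrist_force: [-12.3, 11.9, 34.3]
finger_gap: 0.3
clock: 24.32
eef_pos: [445.4, -376.1, 33.3]
tool_rot: [0.703, 0.065, 0.705, -0.064]
wrist_force: [0.2, -1.2, -0.5]
finger_gap: 60.3
```

```bash
python3 -m jog '0 15 0 0 0 0 60; 0 25 0 0 0 0 60; 0 40 0 0 0 0 60; 0 60 0 0 0 0 60; 0 80 0 0 0 0 60; 0 100 0 0 0 0 60; 0 120 0 0 0 0 60; 0 140 0 0 0 0 60; 0 160 0 0 0 0 60; 0 180 0 0 0 0 60; 0 195 0 0 0 0 60; 0 200 0 0 0 0 60'
python3 - <<'E'
from h import *
big("scene",180,100,320,220,2.4,"pics/s13.png")
E
```

```text
clock: 25.82
eef_pos: [481.2, -178.8, 33.2]
tool_rot: [0.703, 0.065, 0.705, -0.064]
wrist_force: [-0.9, -1.9, -0.0]
finger_gap: 59.9
```

View pics/s13.png

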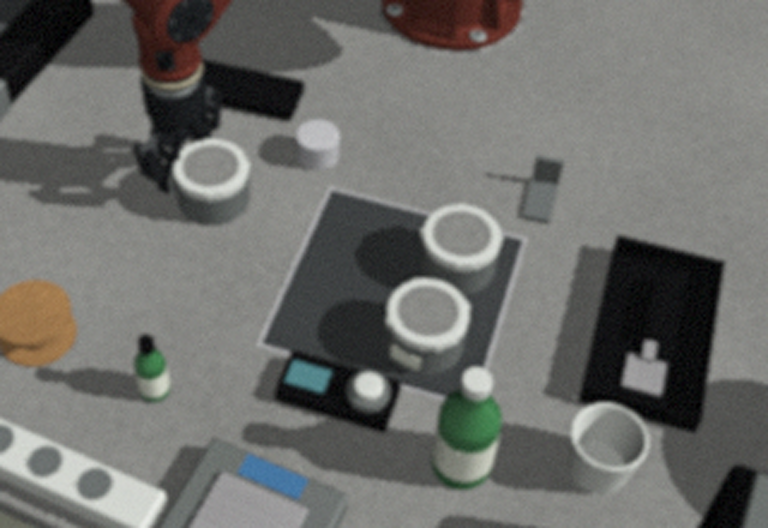

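Tub C is nested and moving, and tubs A and B are in place on the plate. I'll keep pushing.

```bash
python3 -m jog '0 10 0 0 0 0 60; 0 30 0 0 0 0 60; 0 50 0 0 0 0 60; 0 70 0 0 0 0 60; 0 90 0 0 0 0 60; 0 110 0 0 0 0 60; 0 130 0 0 0 0 60; 0 150 0 0 0 0 60; 0 165 0 0 0 0 60; 0 170 0 0 0 0 60'; python3 -m jog '0 10 0 0 0 0 60; 0 25 0 0 0 0 60; 0 38 0 0 0 0 60; 0 45 0 0 0 0 60; 0 46 0 0 0 0 60; 0 35 0 0 0 0 60; -60 25 0 0 0 0 60; -120 15 0 0 0 0 40; -170 -20 0 0 0 0 0; -170 -20 0 0 0 0 0; -170 -20 0 0 0 0 0'
python3 - <<'E'
from h import *
W=viewer.camera_model("wrist");st=arm.read_state();print(st["eef_pos"])
big("wrist",0,0,640,400,1,"pics/w14.png");big("scene",180,100,320,220,2.4,"pics/s14.png")
im=cv2.imread('pics/w14.png');hsv=cv2.cvtColor(im,cv2.COLOR_BGR2HSV)
m=((hsv[...,2]>175)&(hsv[...,1]<30)).astype(np.uint8)
for c in cv2.findContours(m,cv2.RETR_EXTERNAL,cv2.CHAIN_APPROX_NONE)[0]:
    if cv2.contourArea(c)>800:
        P=np.array([ray(W,*q[0],62)[:2] for q in cv2.convexHull(c)],np.float32);(p,r)=cv2.minEnclosingCircle(P)
        cc,s=np.cos(.107),np.sin(.107);d=np.array(p)-[524,134];print(p,r,'local',cc*d[0]+s*d[1],-s*d[0]+cc*d[1])
E
```

```text
clock: 27.12
eef_pos: [513.0, -13.1, 34.0]
tool_rot: [0.704, 0.065, 0.704, -0.065]
wrist_force: [-0.4, -3.2, 0.2]
finger_gap: 60.1
clock: 28.5
eef_pos: [509.1, -33.7, 203.7]
tool_rot: [0.704, 0.066, 0.704, -0.065]
wrist_force: [-0.4, 0.4, -0.4]
finger_gap: -0.1
[509.06128071 -33.73382995 203.73550585]
(376.6432800292969, -39.984188079833984) 24.984657287597656 local -165.09478636651897 -157.2520656046105
(528.9767456054688, 74.70777130126953) 46.540042877197266 local -1.3838860811679607 -59.484630285464995
```

View pics/w14.png

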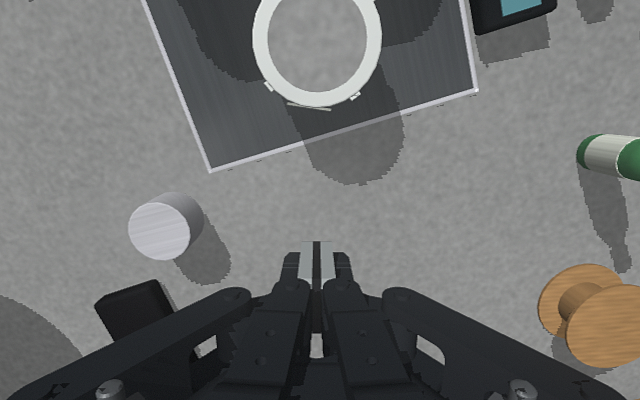

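View pics/s14.png

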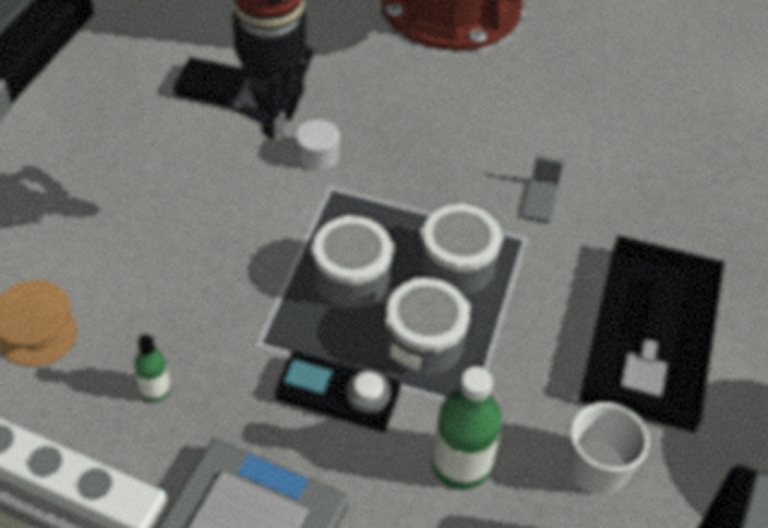

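All three tubs stand inside the plate border, at plate positions B (-53,62), A (59,52) and C (-1,-59) mm. I'll recheck with the fixed cameras while moving above the button, turning the camera side away from the spray bottle.

```bash
python3 - <<'E'
from h import *
st=arm.read_state();print(tool(np.array([681,169,180])-st["eef_pos"]),st["qpos"])
E
```

```text
[ 21.57345734 230.16514775 133.098287  ] [-2.02893248e-01  2.68181526e-02  1.93070165e+00  4.39506797e-04
  1.18838693e+00 -1.90290082e-02]
```

```bash
python3 -m jog '0 48 28 -0.18 0 0 0; 0 96 55 -0.36 0 0 0; 0 144 83 -0.54 0 0 0; 0 192 111 -0.72 0 0 0; 0 230 133 -0.9 0 0 0; 0 230 133 -1.08 0 0 0; 0 230 133 -1.26 0 0 0; 0 230 133 -1.44 0 0 0; 0 230 133 -1.57 0 0 0; 20 230 133 -1.57 0 0 0; 20 230 133 -1.57 0 0 0; 20 230 133 -1.57 0 0 0'
python3 - <<'E'
from h import *
W=viewer.camera_model("wrist");st=arm.read_state();print(st["eef_pos"])
big("wrist",0,0,640,400,1,"pics/w15.png")
big("side",170,60,320,300,2,"pics/d15.png")
E
```

```text
clock: 30.1
eef_pos: [681.7, 168.4, 182.6]
tool_rot: [0.543, -0.451, 0.545, 0.452]
wrist_force: [-0.2, 0.3, -0.2]
finger_gap: -0.3
[681.73726949 168.40422713 182.55819388]
```

View pics/w15.png

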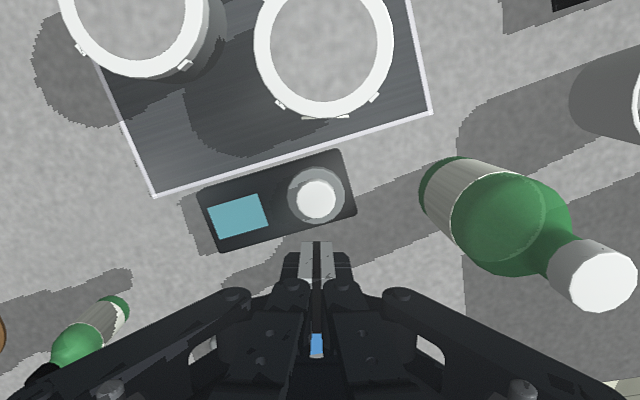

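View pics/d15.png

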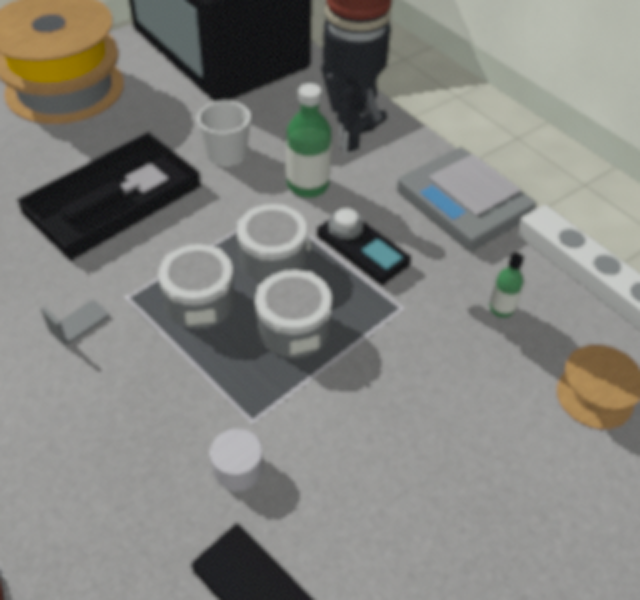

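The wrist view shows the button top at (317,201). The side view shows all three tubs on the plate with no gasket band visible, and the scraper in the tray.

```bash
python3 - <<'E'
from h import *
W=viewer.camera_model("wrist");st=arm.read_state();p=ray(W,317,201,40);print(p,ray(W,297,201,40)-ray(W,337,201,40),tool(np.array([p[0],p[1],65])-st["eef_pos"]))
D=viewer.camera_model("side")
for u,v in((272,231),(195,272),(293,298)):
    q=ray(D,170+u/2,60+v/2,62);d=q[:2]-[524,134];c,s=np.cos(.107),np.sin(.107);print(c*d[0]+s*d[1],-s*d[0]+c*d[1])
E
```

```text
[686.9955189  167.74591627  40.        ] [ -5.88559385 -31.43636692   0.        ] [119.2898137   -4.33965353   0.15147643]
54.700126120577885 43.18067711291046
-64.25196404725814 52.775447918654805
-1.96557621877023 -60.649042138953895
```

```bash
python3 -m jog '50 -3 0 0 0 0 0; 90 -3 0 0 0 0 0; 110 -3 0 0 0 0 0; 117 -3 0 0 0 0 0; 122 -3 0 0 0 0 0; 126 -3 0 0 0 0 0; 129 -3 0 0 0 0 0; 129 -3 0 0 0 0 0; 129 -3 0 0 0 0 0'
```

```text
clock: 31.32
eef_pos: [687.0, 168.0, 62.8]
tool_rot: [0.544, -0.452, 0.544, 0.451]
wrist_force: [-10.9, -2.7, 21.8]
finger_gap: -0.2
```

```bash
python3 -m jog '3 0 0 0 0 0 0; 3 0 0 0 0 0 0; 3 0 0 0 0 0 0'
python3 - <<'E'
from h import *
big("wrist",0,0,640,400,1,"pics/w16.png")
big("side",270,80,160,150,4,"pics/d16.png")
E
```

```text
clock: 31.7
eef_pos: [687.1, 168.1, 62.6]
tool_rot: [0.544, -0.452, 0.544, 0.452]
wrist_force: [-15.7, -3.6, 32.5]
finger_gap: 0.0
```

View pics/w16.png

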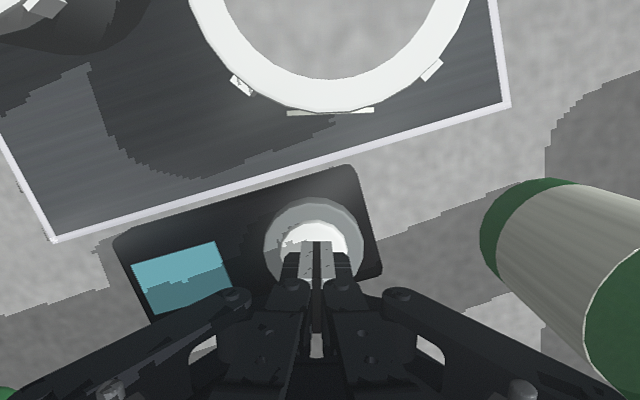

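View pics/d16.png

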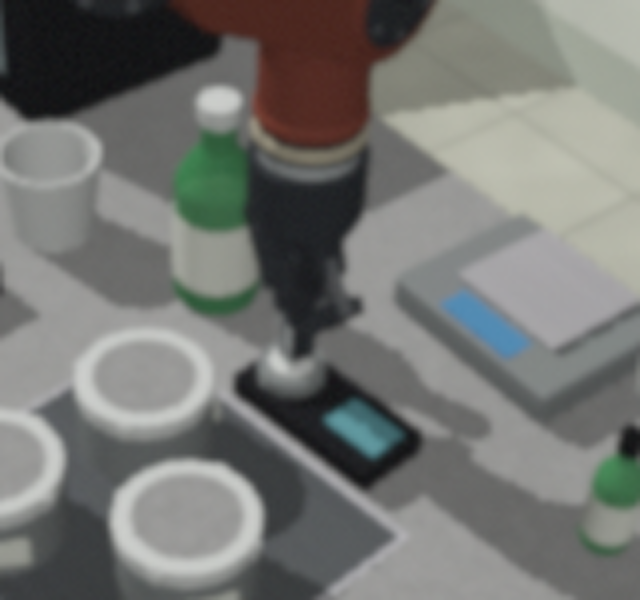

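The stop is hard: 10 N more moved it only 0.2 mm. To confirm it was really the button travelling, I'll back off in small steps and watch the force.

```bash
for i in 1 2 3 4 5; do python3 -m jog '-3 0 0 0 0 0 0; -3 0 0 0 0 0 0' | egrep 'eef|force'; done
```

```text
eef_pos: [687.1, 168.1, 62.8]
wrist_force: [-12.4, -2.1, 21.6]
eef_pos: [687.5, 168.1, 63.0]
wrist_force: [-5.6, -0.5, 9.6]
eef_pos: [687.5, 168.1, 64.0]
wrist_force: [-0.3, 0.5, 4.3]
eef_pos: [687.3, 168.0, 65.6]
wrist_force: [2.7, 0.6, 2.9]
eef_pos: [685.6, 167.8, 67.2]
wrist_force: [1.3, 1.2, 1.9]
```

The force falls along the spring curve, about 5 N at 63 mm down to about 2 N at 67 mm. So the button did travel its full 6 mm. Next I'll retreat and run the final check.

```bash
python3 -m jog '-40 0 0 0 0 0 0; -90 0 0 0 0 0 0; -140 0 0 0 0 0 0; -180 30 0 0 0 0 0; -180 30 0 0 0 0 0; -180 30 0 0 0 0 0'
python3 - <<'E'
from h import *
print(arm.read_state()["wrist_force"])
big("side",170,60,320,300,2,"pics/d17.png");big("scene",180,100,320,220,2.4,"pics/s17.png")
E
```

```text
clock: 33.8
eef_pos: [654.7, 173.1, 245.2]
tool_rot: [0.543, -0.451, 0.545, 0.452]
wrist_force: [-0.9, 1.1, -0.6]
finger_gap: 0.0
[-0.85699984  1.13516175 -0.63169464]
```

View pics/d17.png

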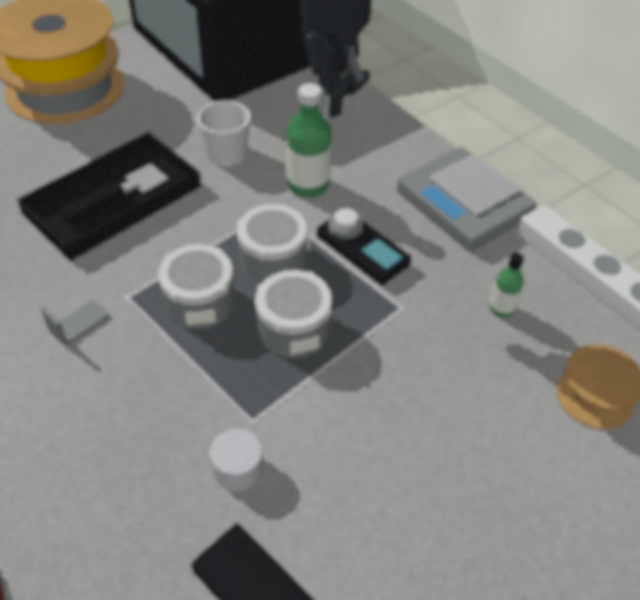

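View pics/s17.png

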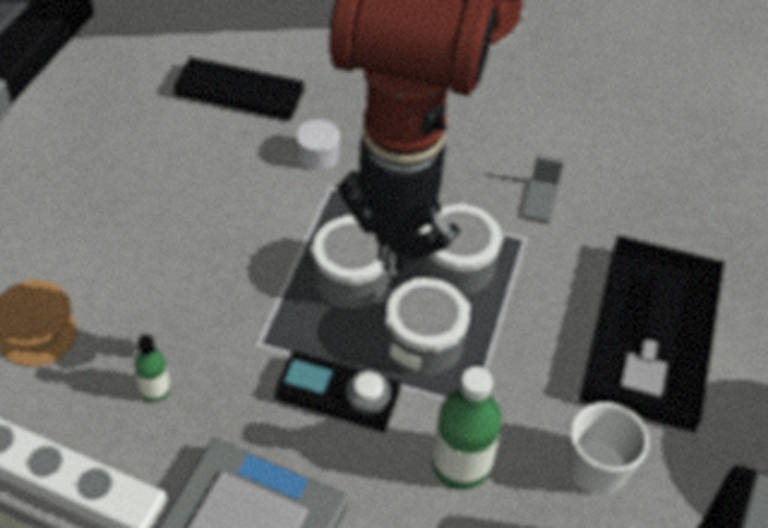

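The final views show three tubs inside the border, the scraper in the tray, the button up and the bystanders in place. I'm handing in.

```bash
python3 -c "
from bench import arm
print(arm.hand_in())"
```

```text
the job is handed in; nothing more can be done
None
```

The job is done and handed in at about 34 s on the robot's clock; no verdict came back. The scraper lies flat in the tray. All three tubs I found on the bench have their lids pressed home, and I slid them onto the plate between the open fingers. I then pressed the start button to its stop and moved the arm clear.

- **Tubs:** in plate axes they stand at about (-53, 62), (59, 52) and (-1, -59) mm by the wrist camera. The side camera differs by up to about 15 mm, but both readings are well within 88 mm.
- **Lids:** each stopped hard at about 30 N, with the fingertips about 61 mm above the bench.
- **Start button:** it bottomed at over 30 N. As the arm backed off, the force fell like a spring over the travel, and the button is up again in the last pictures. It stopped about 4 mm higher than I expected from the "about 40 mm" given.
- **Everything else:** the last pictures show the other things on the bench where they were. I saw no fourth tub, and noticed no knocked tub or slackened grip.

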